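# Charge the wax pot

### The arm

A 6-joint arm with a two-finger parallel gripper is mounted at the origin on a cart in front of the work surface, level with it; the furniture and walls round the work are solid. World frame = base frame: x ahead of the robot, y to its left, z up, the work surface at z = 0. Lengths are in mm, angles in rad, forces in N, time in s.
With the tool pointing down it reaches from about 275 to 875 mm from the base axis. Payload 12.5 kg.
Tool frame: the origin (TCP) lies at the very end of the fingers, on their centre line; the grasp point (between the pads) lies 19 mm behind it (env.grasp_offset is the distance from the TCP to the grasp point, in mm); z points along the fingers, y is the direction in which the jaws open and shut (so a half turn about z gives the same grasp; the last joint's range is limited). The gripper opens to 85 mm and grips with 20 to 120 N. Pads are 22 mm wide; open, the fingers measure 114 mm over their backs; the gripper's body (76 mm by 85 mm) begins 54 mm behind the grasp point. The pads swing forward as they close: fully open they stand 13 mm farther back than shut.
Start: joints at [-1.185, 0.351, 1.652, -0, 1.139, -0.085], TCP at [249.495, -490.139, 231.29] pointing down, gripper open.
Joint ranges: [-2.75, 2.75], [-0.79, 2.1], [0.01, 2.65], [-1.57, 4.71], [0.07, 3.14], [-2.87, 2.87]. Speed limits (rad/s): [2.22, 2.22, 2.79, 3.14, 3.14, 3.14].

### API

Orientations are given as a unit quaternion [x, y, z, w].
In Python, from rig import env gives the robot as it stands.
- The arm moves only by the shell command python3 -m pendant 'ROWS'. ROWS is JSON, one flat list of numbers, 7 for each row, row after row: the turn, a rotation vector about the tool's x, y, z in degrees, then the shift along the tool's x, y, z in m, then the closure in counts, from 0 (fully open) to 255 (shut). In form: [ax, ay, az, x, y, z, fingers, ax, ay, az, x, y, z, fingers, ...]. A call has 1 to 5 rows; each row is the pose to reach, as a shift and turn from the pose measured when the call began, along the tool's axes at that moment; what a row does not reach only later rows make up. A row lasts 1/10 s, in which the tool goes at most 50 mm and 8.59 degrees, less where a joint would pass 70% of its speed; a pose out of reach is approached as far as the arm can. A call with a gripper value outside its range is refused whole. The fingers move at their own pace and stop on an object; the grip force is fixed at half the most. Time passes only in rows, so rows that repeat a pose let the fingers close. It gives the time, the measured TCP pose, the force and the opening at its end, in the units of the state.
- env.observe(): the state, without advancing time (a new reading comes with each control period).
- env.capture(name): name is "side" or "top"; returns the picture (480x640x3 uint8, red, green, blue); there is no depth.
- env.camera_params(name): a dict with "K" (3x3 intrinsics, pixels), "origin" and "orientation" of the camera in the world. Camera axes: x right, y down, z forward; pixel columns grow to the right and rows downward; lengths in mm; the calibration is good to about 2 mm. A picture is of the moment at which its call begins. camera_params takes no time and is no camera call.
- env.finish_job(): hands the job in, once; it reports no verdict.
The state is a dict: "t": time; "joints": joint angles; "qvel": joint speeds; "tau": joint torques, N m; "eef_pos": TCP position; "tool_rot": TCP orientation; "ft_force": force on the tool from outside, world axes, zero at the start; "ft_torque": the same for the moment, N m; "width": finger opening in mm.
Only numpy, scipy, OpenCV 4.12 (cv2) and the standard library are available. Lean on these libraries where they do the work, as an engineer would, in place of code of your own. Each camera call takes 0.05 s, during which the arm holds its last target.

### The job

Unscrew the knurled filler cap of the small metal wax pot (anticlockwise seen from above, in several regrasped turns) until its thread lets go, lift it off and stand it open side down on the flat grey soldering block. Then drop the larger of the two wax rings through the open filler neck into the pot. Leave the smaller wax ring where it lies.

Things in the scene. Friction and masses are not known exactly. Their poses are not given: they have to be found in the camera images.
- wax_pot: Squat round pot of bare aluminium, fixed, 100 mm in diameter, shoulder from 64 to 80 mm height, hollow, inner floor at 10 mm. A threaded filler neck, 45 mm outside (52 mm over the thread), bore 40 mm, stands on it from 80 to 105 mm height. Origin: middle of its underside on the bench; z up; a short brass nozzle points along -x, to 70 mm from the axis at 36 mm height.
- filler (a point): Centre of the mouth of the filler neck, on the pot's axis, 105 mm above the bench. The thread is right-handed: 14 mm rise per turn (2.2 mm per rad), about 1 mm play up and down; turns easily, stays where it is let go. It holds the cap until this has been turned 235 to 275 degrees anticlockwise seen from above (290 is sure); 25 mm above its closed height the cap is clear of the neck.
- cap_center (a point): Centre, half-way up, of the loose round knurled dark steel screw cap: 62 mm in diameter, 30 mm high, about 90 g, open below; z is its axis, towards its closed top. At the start it is screwed down on the pot's neck, lower rim at 80 mm and top at 110 mm height. It must be raised along with its thread as it is turned. Open fingers may turn back round it without lifting.
- block_top (a point): Centre of the top face of the flat grey soldering block, 100 mm (its x) by 140 mm (its y), 19 mm high, fixed on the bench; z up.
- large_ring_center (a point): Centre, half-way up, of the larger wax ring: green, 26 mm in outside diameter, 14 mm high, 12 g, lying flat on the bench (its axis z up); taken across its outside diameter.
- small_ring_center (a point): Centre, half-way up, of the smaller wax ring: green, 22 mm in outside diameter, only 7 mm high, 10 g, lying flat on the bench. To be left alone.

How it is judged (in metres and radians):
On the way, in this order (a step that is already met when the one before it is completed fails the run):
1. the cap has been turned about a quarter turn and has risen on its thread (angle between the x axis of cap_center and the x axis of wax_pot, either way round above 1.1 rad and z of cap_center in the frame of wax_pot between 0.0963 and 0.1015 m), for 0.1 s.
2. the cap has been turned about half a turn and has risen further, still on its thread (angle between the x axis of cap_center and the x axis of wax_pot, either way round below 0.5 rad and z of cap_center in the frame of wax_pot between 0.0995 and 0.1055 m), for 0.1 s.
3. the cap stands open side down on the block (x of cap_center in the frame of block_top between -0.04 and 0.04 m and y of cap_center in the frame of block_top between -0.06 and 0.06 m and z of cap_center in the frame of block_top below 0.019 m and angle between cap_center's own z axis and vertical below 0.12 rad), for 0.3 s.
At the end, for the whole second after the job is handed in: The cap stands open side down (within 0.12 rad of upright) on the block, its centre within 40 mm (block x) and 60 mm (block y) of the block's centre; the larger wax ring lies inside the pot, below its neck; the smaller ring is within 30 mm of where it lay (all of step 3 and horizontal distance between large_ring_center and wax_pot below 0.045 m and z of large_ring_center in the frame of wax_pot below 0.06 m and distance of small_ring_center from where it was at the start of the episode below 0.03 m); the robot touches nothing.
It fails at once if the smaller wax ring is moved more than 30 mm (distance of small_ring_center from where it was at the start of the episode above 0.03 m).
It also fails if it takes over 69 s, if anything falls off the work surface, if the arm or the gripper's body presses on something with over 40 N, if the wrist force passes 120 N, or if a joint passes its speed limit or range.

## Working session

There is one attempt and no reset: what is moved stays moved. The work goes in short steps, Python scripts to look and compute and a shell command to move; the robot and the scene stay as the last step left them, time stands still between calls to the robot, and variables do not carry over. Pictures are saved under pics/ and viewed, and the job is handed in when it is done.

```bash
ls; mkdir -p pics
python3 - <<'E'
from rig import env
import cv2
print(env.observe())
for n in("side","top"):
    im=env.capture(n); cv2.imwrite(f"pics/{n}0.png",im[:,:,::-1]); print(n,env.camera_params(n))
E
```

```text
pics
{'t': 0.0, 'joints': array([-1.18461020e+00,  3.51238433e-01,  1.65245145e+00, -2.15007118e-05,
        1.13915536e+00, -8.45940522e-02]), 'qvel': array([0.00040866, 0.00064507, 0.00084601, 0.00085858, 0.00146352,
       0.00070446]), 'tau': array([ 4.71788899e-04, -5.06100225e+01, -2.91412067e+01, -9.02205807e-05,
        4.49177416e-03,  2.40954273e-05]), 'eef_pos': array([ 249.35531141, -489.82354726,  230.74684097]), 'tool_rot': array([ 9.72422196e-01,  2.33226671e-01, -1.03735878e-04, -6.17720281e-04]), 'ft_force': array([0.20167995, 0.36528664, 1.10207917]), 'ft_torque': array([-0.01677379,  0.00264252, -0.02492792]), 'width': 85.04063312658135}
side {'K': array([[531.10443568,   0.        , 308.78605486],
       [  0.        , 531.10443568, 231.28902084],
       [  0.        ,   0.        ,   1.        ]]), 'origin': array([ 334.29071983, -990.16457521,  490.94614717]), 'orientation': array([ 0.83657704, -0.07939543,  0.04702822, -0.54002183])}
top {'K': array([[548.6736832 ,   0.        , 313.939005  ],
       [  0.        , 548.6736832 , 242.69894644],
       [  0.        ,   0.        ,   1.        ]]), 'origin': array([ 392.02520932,  -80.62716644, 1148.43845313]), 'orientation': array([ 0.70753845, -0.70498001,  0.02860215, -0.03967927])}
```

View pics/side0.png

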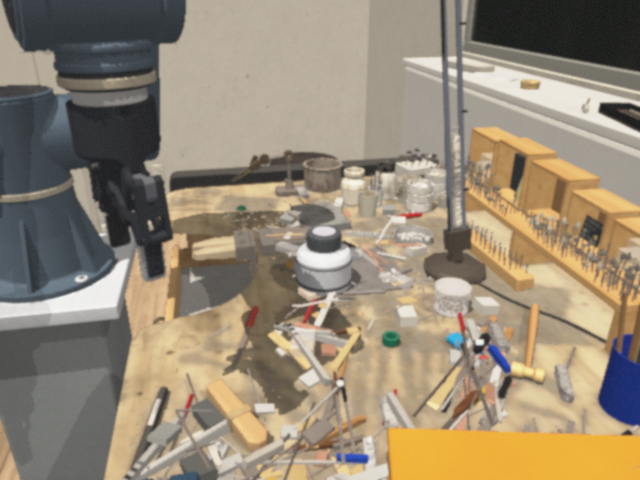

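View pics/top0.png

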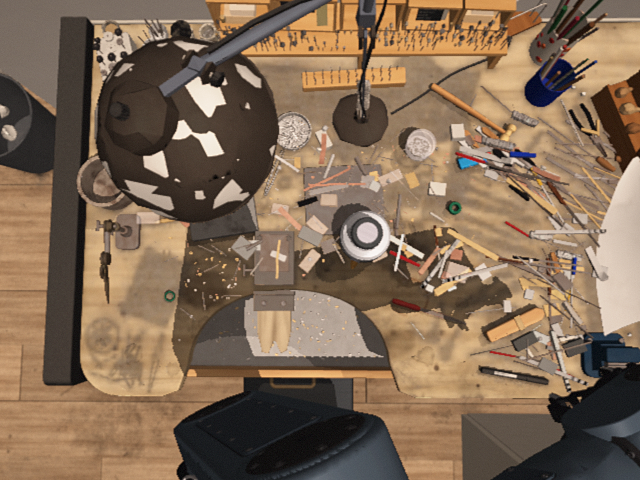

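```bash
cat > h.py <<'E'
import numpy as np, cv2
from scipy.spatial.transform import Rotation as R
from rig import env
def ray(n,u,v):
    p=env.camera_params(n); d=R.from_quat(p["orientation"]).as_matrix()@np.linalg.inv(p["K"])@[u,v,1]; return np.array(p["origin"]),d
def pz(n,u,v,z):
    o,d=ray(n,u,v); return np.round(o+d*(z-o[2])/d[2],1)
def proj(n,P):
    p=env.camera_params(n); c=R.from_quat(p["orientation"]).as_matrix().T@(np.array(P,float)-p["origin"]); q=p["K"]@c; return np.round(q[:2]/q[2],1)
def crop(src,u,v,w,h,out):
    im=cv2.imread(src)[v:v+h,u:u+w]; s=min(800/w,600/h); cv2.imwrite(out,cv2.resize(im,None,fx=s,fy=s,interpolation=cv2.INTER_CUBIC)); print(s)
E
python3 - <<'E'
from h import *
crop("pics/top0.png",140,160,240,180,"pics/c1.png")
crop("pics/top0.png",320,170,160,120,"pics/c2.png")
crop("pics/side0.png",160,180,260,195,"pics/c3.png")
for n,u,v in (("side",391,339),("side",240,208),("top",454,207),("top",169,295),("top",222,222)): print(n,pz(n,u,v,7))
E
```

```text
3.3333333333333335
5.0
3.076923076923077
side [ 577.  -354.5    7. ]
side [387.3 231.3   7. ]
top [ 578.6 -355.7    7. ]
top [392.5 238.5   7. ]
top [545.8 131.1   7. ]
```

View pics/c1.png

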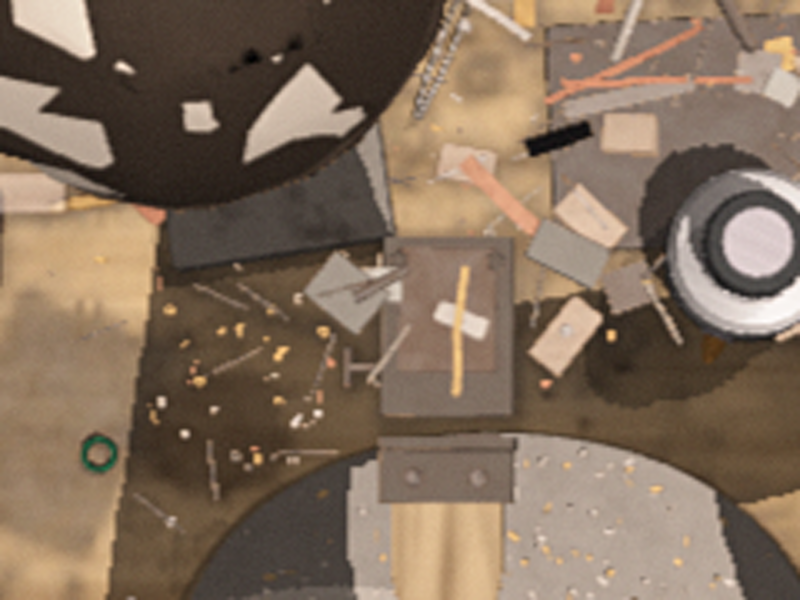

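View pics/c2.png

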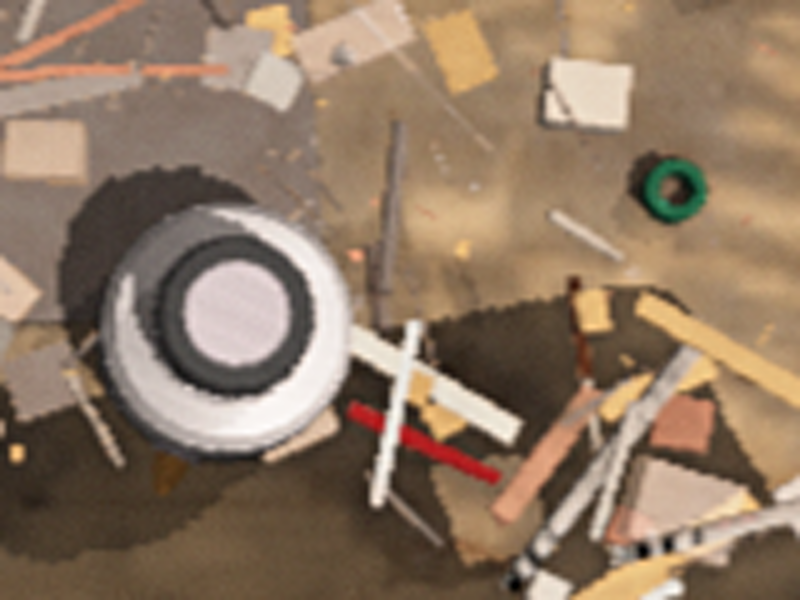

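View pics/c3.png

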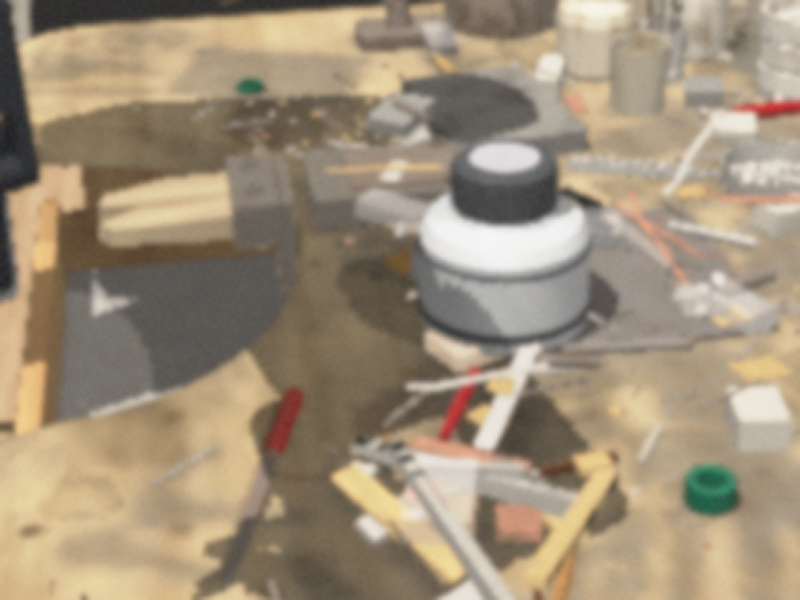

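Run:
```python
from h import *
crop("pics/side0.png",265,190,100,75,"pics/c4.png")
crop("pics/top0.png",170,180,120,90,"pics/c5.png")
for u in(200,300,400):
    o,d=ray("side",u,0); t=(130-o[1])/d[1]; print(o+t*d)
```

```text
8.0
6.666666666666667
[333.10506406 130.         476.66188761]
[525.90332921 130.         474.81649559]
[731.51451996 130.         472.84846309]
```

View pics/c4.png

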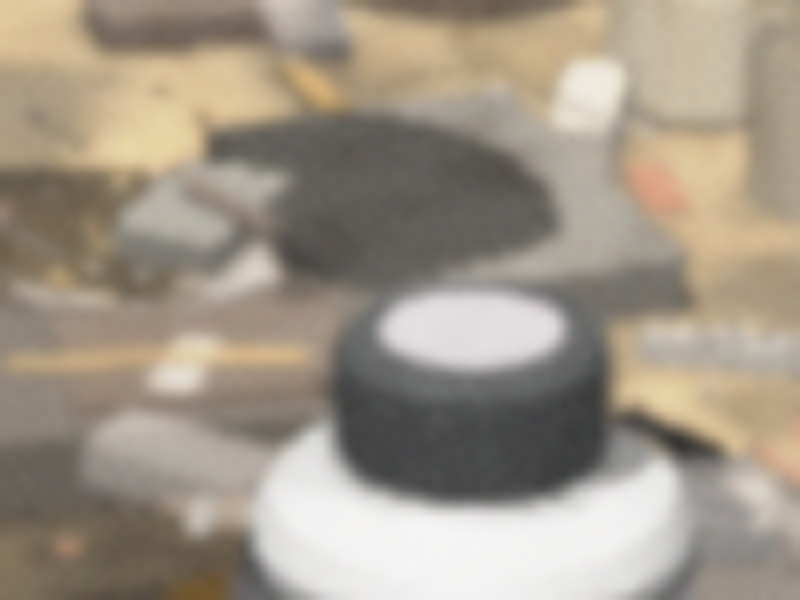

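View pics/c5.png

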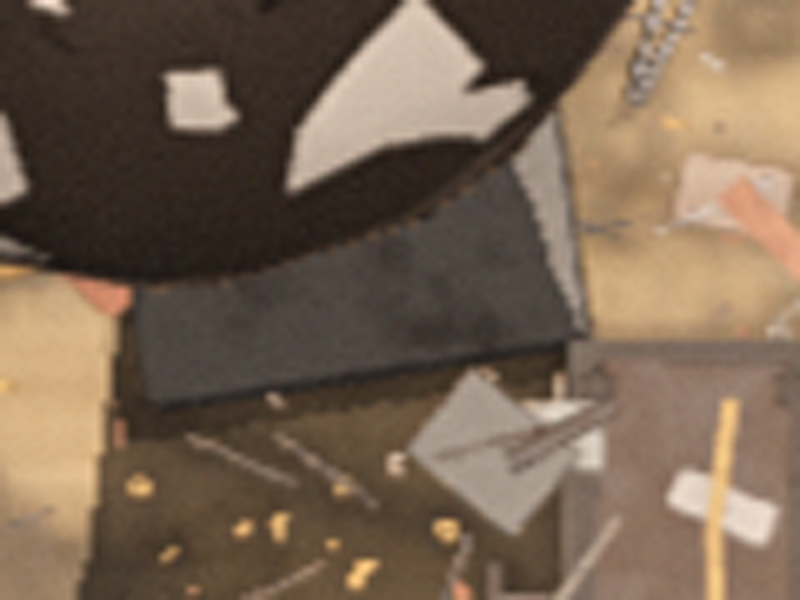

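Run:
```python
from h import *
for n,u,v in (("top",192.5,239.8),("top",257,230),("side",350.6,222.5),("side",327.5,200.6),("side",291.2,206)): print(n,pz(n,u,v,19))
print("cap top", pz("top",320+237/5,170+314/5,110), pz("top",320+238/5,170+315/5,110))
print("cap side", pz("side",265+472/8,190+333/8,110))
print("ring", pz("top",320+674/5,170+190/5,14),pz("side",160+711/3.077,180+481/3.077,14))
```

```text
top [506.8 189.6  19. ]
top [527.6  55.7  19. ]
side [622.8  63.7  19. ]
side [601.5 206.9  19. ]
side [508.1 189.2  19. ]
cap top [ 511.8 -165.7  110. ] [ 511.5 -166.1  110. ]
cap side [ 511.8 -168.9  110. ]
ring [ 575.4 -355.6   14. ] [ 575.7 -357.3   14. ]
```

Run:
```python
from h import *
out=[]
for n,(u,v,w,h) in (("top",(320,190,100,90)),("side",(265,205,110,99))):
    im=cv2.imread(f"pics/{n}0.png"); s=6 if n=="side" else 6
    c=cv2.resize(im[v:v+h,u:u+w],None,fx=s,fy=s,interpolation=cv2.INTER_CUBIC)[:540,:600]
    for r,z,col in ((31,110,(0,0,255)),(31,82,(0,255,255)),(50,64,(255,0,0)),(50,2,(0,255,0))):
        pts=[(proj(n,(511.8+r*np.cos(a),-167+r*np.sin(a),z))-[u,v]+.5)*s for a in np.linspace(0,6.28,80)]
        cv2.polylines(c,[np.int32(pts)],True,col,1)
    cv2.imwrite(f"pics/o_{n}.png",c)
```

```text
(no output)
```

View pics/o_top.png

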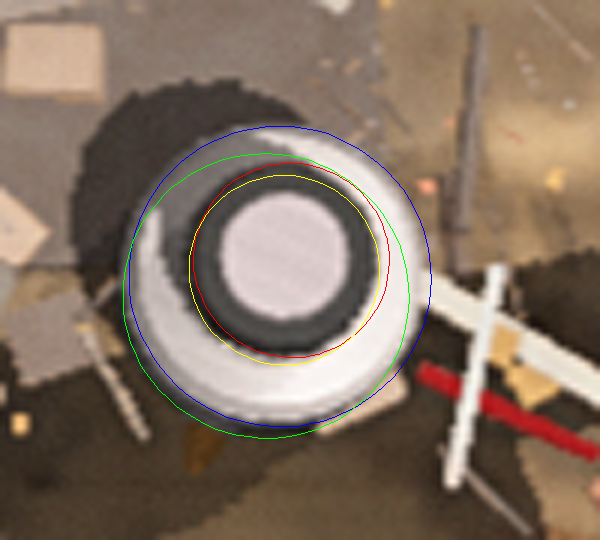

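View pics/o_side.png

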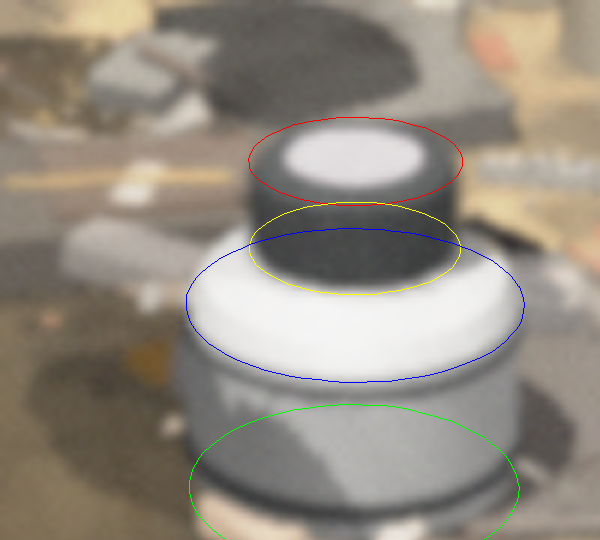

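Run:
```python
from h import *
print("cap", pz("top",366.9,232.2,110), pz("side",353/6+264.5,157/6+204.5,110))
print("ring", pz("top",319.5+674/5,169.5+190/5,14),pz("side",159.5+711/3.077,179.5+481/3.077,14))
```

```text
cap [ 513.  -164.8  110. ] [ 511.6 -164.8  110. ]
ring [ 576.4 -354.6   14. ] [ 575.4 -355.9   14. ]
```

```bash
cat >> h.py <<'E'
def go(x,y,z,dyaw=0):
    """shift in tool axes m; dyaw deg anticlockwise from above; also levels the tool"""
    s=env.observe(); T=R.from_quat(s["tool_rot"]); M=T.as_matrix()
    yaw=np.arctan2(M[1,0],M[0,0])+np.radians(dyaw)
    Tt=R.from_euler("z",yaw)*R.from_euler("x",np.pi)
    rv=np.degrees((T.inv()*Tt).as_rotvec()); sh=M.T@(np.array([x,y,z])-s["eef_pos"])/1000
    print("rv",rv.round(2),"sh",sh.round(4),"yaw",np.degrees(yaw-np.radians(dyaw)).round(1),"J",s["joints"].round(2),"t",round(s["t"],2),"pos",s["eef_pos"].round(1),"F",s["ft_force"].round(1),"w",round(s["width"],1))
E
python3 - <<'E'
from h import *
go(512.3,-165,170)
for z in (480,540,600): print(z,pz("top",188,130,z),pz("top",170,220,z),pz("top",278,130,z))
E
```

```text
rv [-0.06 -0.    0.  ] sh [ 0.3817 -0.1702  0.061 ] yaw 27.0 J [-1.18  0.35  1.65 -0.    1.14 -0.08] t 0.1 pos [ 249.4 -489.9  230.8] F [1.2 0.5 0.6] w 85.3
480 [598.3  88.5 480. ] [484.4 107.8 480. ] [598.2 -24.4 480. ]
540 [579.8  73.3 540. ] [476.1  90.9 540. ] [579.7 -29.5 540. ]
600 [561.2  58.1 600. ] [467.8  74.  600. ] [561.2 -34.5 600. ]
```

```bash
python3 -m pendant '[0,0,6,0.19,-0.085,0.03,0, 0,0,6,0.382,-0.17,0.061,0, 0,0,6,0.382,-0.17,0.061,0, 0,0,6,0.382,-0.17,0.061,0, 0,0,6,0.382,-0.17,0.061,0]'
python3 - <<'E'
from h import *
go(512.3,-165,170)
E
```

```text
t: 0.6
eef_pos: [405.9, -296.1, 194.7]
tool_rot: [0.983, 0.182, -0.0, -0.001]
ft_force: [0.2, 0.0, -0.2]
width: 85.5
rv [-0.07  0.01 -0.  ] sh [ 0.1463 -0.0843  0.0248] yaw 21.0 J [-0.72  0.31  1.81  0.    1.02  0.48] t 0.6 pos [ 405.9 -296.1  194.7] F [ 0.2  0.  -0.2] w 85.5
```

```bash
python3 -m pendant '[0,0,0,0.146,-0.084,0.025,0, 0,0,0,0.146,-0.084,0.025,0, 0,0,0,0.146,-0.084,0.025,0, 0,0,0,0.146,-0.084,0.025,0, 0,0,0,0.146,-0.084,0.025,0]'
python3 - <<'E'
from h import *
go(512.3,-165,130)
for n in("side","top"):
    im=env.capture(n); cv2.imwrite(f"pics/{n}1.png",im[:,:,::-1])
E
```

```text
t: 1.1
eef_pos: [513.2, -163.0, 169.0]
tool_rot: [0.983, 0.184, -0.001, -0.001]
ft_force: [-1.0, -0.7, -0.4]
width: 85.2
rv [-0.13  0.04 -0.  ] sh [-0.0015  0.0016  0.039 ] yaw 21.2 J [-0.39  0.41  1.74  0.    1.    0.81] t 1.1 pos [ 513.2 -163.   169. ] F [-1.  -0.7 -0.4] w 85.2
```

View pics/side1.png

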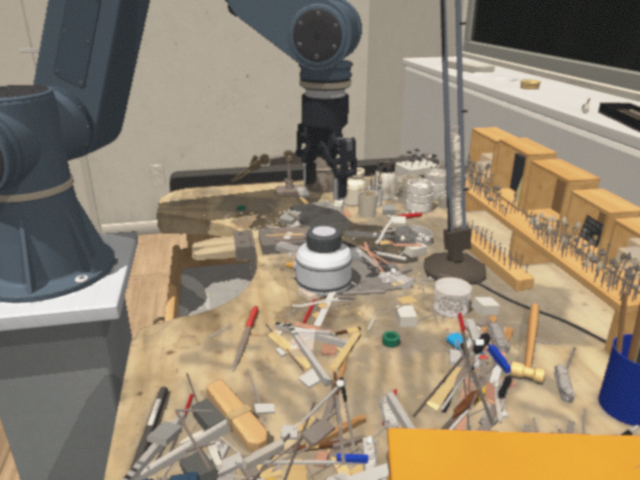

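View pics/top1.png

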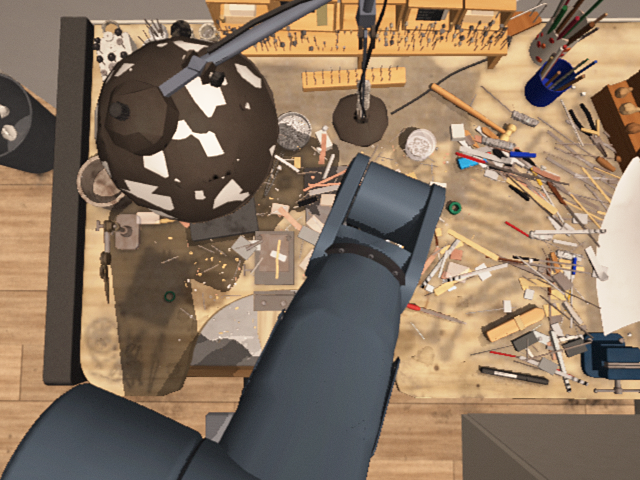

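Run:
```python
from h import *
for v in (195,175,70,33,-5):
    o,d=ray("side",320,v); t=(-164-o[1])/d[1]; print(v,(o+t*d).round(0))
```

```text
195 [ 506. -164.  176.]
175 [ 506. -164.  212.]
70 [ 505. -164.  380.]
33 [ 505. -164.  434.]
-5 [ 505. -164.  485.]
```

```bash
python3 -m pendant '[0,0,0,-0.001,0.002,0.04,0, 0,0,0,-0.001,0.002,0.07,0, 0,0,0,-0.001,0.002,0.089,0, 0,0,0,-0.001,0.002,0.089,0, 0,0,0,-0.001,0.002,0.089,0]'
python3 - <<'E'
from h import *
go(512.3,-165,80)
im=env.capture("side"); cv2.imwrite("pics/side2.png",im[:,:,::-1])
crop("pics/side2.png",240,150,160,120,"pics/c6.png")
E
```

```text
t: 1.7
eef_pos: [511.4, -168.3, 81.2]
tool_rot: [0.983, 0.182, -0.0, -0.001]
ft_force: [0.0, -0.9, 0.6]
width: 85.4
rv [-0.08  0.04 -0.  ] sh [ 0.002  -0.0028  0.0012] yaw 20.9 J [-0.4   0.53  1.8   0.    0.81  0.8 ] t 1.7 pos [ 511.4 -168.3   81.2] F [ 0.  -0.9  0.6] w 85.4
5.0
```

View pics/c6.png

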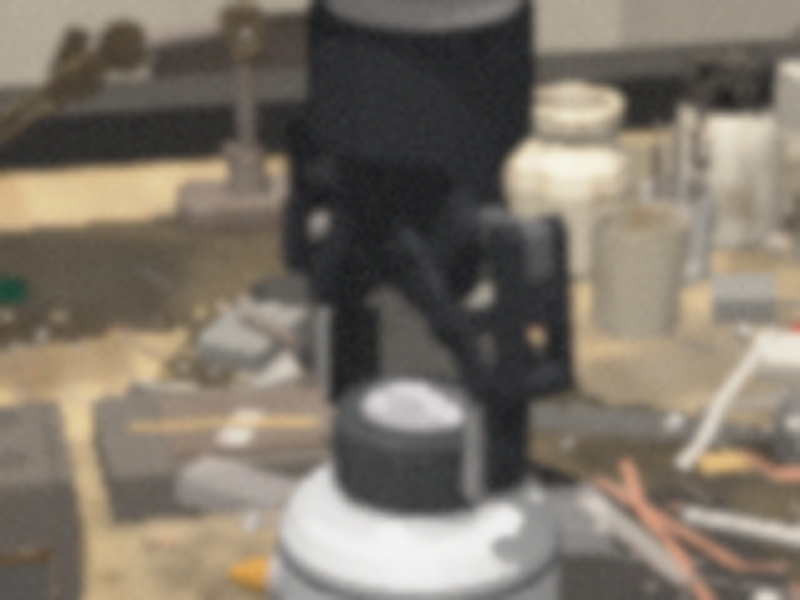

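```bash
python3 -m pendant '[0,0,0,0.002,-0.003,0.001,0, 0,0,0,0.002,-0.003,0.001,0, 0,0,0,0.002,-0.003,0.001,0]';  python3 - <<'E'
from h import *
go(512.3,-165,80)
E
python3 -m pendant '[0,0,0,0,0,0,255,0,0,0,0,0,0,255,0,0,0,0,0,0,255,0,0,0,0,0,0,255,0,0,0,0,0,0,255]'
python3 - <<'E'
from h import *
go(512.3,-165,80)
E
```

```text
t: 2.05
eef_pos: [513.0, -164.8, 81.4]
tool_rot: [0.983, 0.182, 0.001, 0.0]
ft_force: [0.2, -0.2, -0.1]
width: 85.4
rv [ 0.01 -0.06 -0.  ] sh [-0.0007 -0.0001  0.0014] yaw 21.0 J [-0.4   0.53  1.8   0.    0.81  0.81] t 2.05 pos [ 513.  -164.8   81.4] F [ 0.2 -0.2 -0.1] w 85.4
t: 2.55
eef_pos: [513.1, -164.8, 82.3]
tool_rot: [0.983, 0.182, 0.001, 0.0]
ft_force: [-3.4, 1.4, 11.9]
width: 61.4
rv [ 0.03 -0.08 -0.  ] sh [-0.0008 -0.0002  0.0023] yaw 21.0 J [-0.4   0.53  1.8   0.    0.81  0.81] t 2.55 pos [ 513.1 -164.8   82.3] F [-3.4  1.4 11.9] w 61.4
```

```bash
python3 -m pendant '[0,0,-8,0,0,-0.0003,255, 0,0,-16,0,0,-0.0006,255, 0,0,-24,0,0,-0.0009,255, 0,0,-32,0,0,-0.0012,255, 0,0,-40,0,0,-0.0016,255]'
python3 - <<'E'
from h import *
go(512.3,-165,80); print(env.observe()["ft_torque"])
E
```

```text
t: 3.05
eef_pos: [513.2, -164.7, 84.0]
tool_rot: [0.86, 0.51, 0.001, 0.0]
ft_force: [0.6, 0.2, -0.1]
width: 61.4
rv [ 0.07 -0.05 -0.  ] sh [-0.0007 -0.0006  0.004 ] yaw 61.3 J [-0.4   0.53  1.8   0.    0.81  0.1 ] t 3.05 pos [ 513.2 -164.7   84. ] F [ 0.6  0.2 -0.1] w 61.4
[ 0.14787459 -0.00789485  0.02585631]
```

```bash
python3 -m pendant '[0,0,-8,0,0,-0.0003,255, 0,0,-16,0,0,-0.0006,255, 0,0,-24,0,0,-0.0009,255, 0,0,-32,0,0,-0.0012,255, 0,0,-40,0,0,-0.0016,255]';python3 -m pendant '[0,0,-8,0,0,-0.0003,255, 0,0,-12,0,0,-0.0005,255, 0,0,-12,0,0,-0.0005,255, 0,0,-12,0,0,-0.0005,255]'
python3 - <<'E'
from h import *
go(512.3,-165,80); print(env.observe()["ft_torque"])
im=env.capture("side"); cv2.imwrite("pics/side3.png",im[:,:,::-1])
crop("pics/side3.png",240,150,160,120,"pics/c7.png")
E
```

```text
t: 3.55
eef_pos: [512.9, -164.3, 85.6]
tool_rot: [0.632, 0.775, 0.001, -0.0]
ft_force: [-0.6, 1.4, 0.3]
width: 61.5
t: 3.95
eef_pos: [512.8, -164.4, 86.1]
tool_rot: [0.548, 0.836, 0.001, 0.0]
ft_force: [0.7, 0.5, 0.7]
width: 61.6
rv [ 0.05 -0.03 -0.  ] sh [-0.0004 -0.0007  0.0061] yaw 113.5 J [-0.4   0.53  1.8   0.    0.82 -0.81] t 3.95 pos [ 512.8 -164.4   86.1] F [0.7 0.5 0.7] w 61.6
[-0.05689964  0.16158576 -0.00589392]
5.0
```

View pics/c7.png

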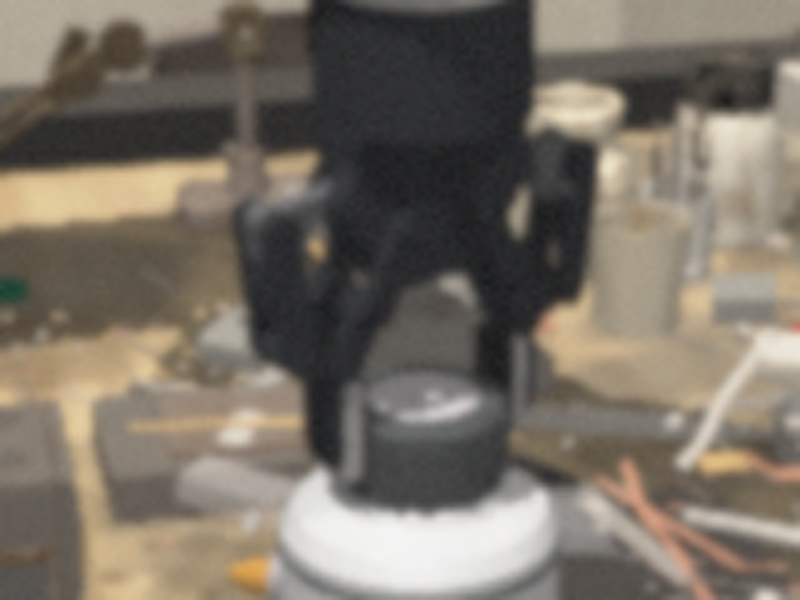

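```bash
python3 -m pendant '[0,0,0,0,0,0,0, 0,0,0,0,0,0,0, 0,0,0,0,0,0,0, 0,0,0,0,0,0,0]'; python3 -m pendant '[0,0,8,0,0,0,0, 0,0,16,0,0,0,0, 0,0,24,0,0,0,0, 0,0,32,0,0,0,0, 0,0,40,0,0,0,0]';  python3 -m pendant '[0,0,8,0,0,0,0, 0,0,16,0,0,0,0, 0,0,24,0,0,0,0, 0,0,32,0,0,0,0, 0,0,40,0,0,0,0]'
python3 - <<'E'
from h import *
go(512.8,-164.6,86)
E
```

```text
t: 4.4
eef_pos: [512.8, -164.4, 86.1]
tool_rot: [0.548, 0.836, 0.001, 0.0]
ft_force: [-0.4, -0.9, 0.1]
width: 85.7
t: 4.9
eef_pos: [512.9, -164.4, 86.1]
tool_rot: [0.803, 0.596, 0.001, -0.0]
ft_force: [-0.5, -0.2, 0.3]
width: 85.1
t: 5.4
eef_pos: [512.9, -164.3, 86.1]
tool_rot: [0.959, 0.282, 0.0, -0.0]
ft_force: [-0.0, 0.4, -0.0]
width: 85.7
rv [-0.02 -0.06  0.  ] sh [-0.0002  0.0002  0.0001] yaw 32.8 J [-0.4   0.53  1.8   0.    0.82  0.6 ] t 5.4 pos [ 512.9 -164.3   86.1] F [-0.   0.4 -0. ] w 85.7
```

```bash
python3 -m pendant '[0,0,8,0,0,0,0, 0,0,16,0,0,0,0, 0,0,24,0,0,0,0, 0,0,24,0,0,0,0]'; python3 -m pendant '[0,0,0,0,0,0,255,0,0,0,0,0,0,255,0,0,0,0,0,0,255,0,0,0,0,0,0,255,0,0,0,0,0,0,255]'; python3 -m pendant '[0,0,-8,0,0,-0.0003,255, 0,0,-16,0,0,-0.0006,255, 0,0,-24,0,0,-0.0009,255, 0,0,-32,0,0,-0.0012,255, 0,0,-40,0,0,-0.0016,255]'
python3 - <<'E'
from h import *
go(512.3,-165,80); print(env.observe()["ft_torque"])
E
```

```text
t: 5.8
eef_pos: [512.9, -164.4, 86.1]
tool_rot: [0.997, 0.076, 0.0, -0.0]
ft_force: [0.4, 0.3, -0.1]
width: 85.3
t: 6.3
eef_pos: [513.0, -164.3, 86.4]
tool_rot: [0.997, 0.076, 0.001, -0.0]
ft_force: [-1.1, 1.8, 5.5]
width: 60.7
t: 6.8
eef_pos: [513.0, -164.4, 88.1]
tool_rot: [0.909, 0.416, 0.001, -0.0]
ft_force: [-1.6, -0.0, 3.2]
width: 60.4
rv [ 0.02 -0.08 -0.  ] sh [-0.0009 -0.0002  0.0081] yaw 49.2 J [-0.4   0.52  1.8   0.    0.82  0.31] t 6.8 pos [ 513.  -164.4   88.1] F [-1.6 -0.   3.2] w 60.4
[ 0.06527735  0.2691593  -0.09228212]
```

```bash
python3 -m pendant '[0,0,-8,0,0,-0.0003,255, 0,0,-16,0,0,-0.0006,255, 0,0,-24,0,0,-0.0009,255, 0,0,-32,0,0,-0.0012,255, 0,0,-40,0,0,-0.0016,255]';python3 -m pendant '[0,0,-8,0,0,-0.0003,255, 0,0,-12,0,0,-0.0005,255, 0,0,-12,0,0,-0.0005,255]'
python3 - <<'E'
from h import *
go(512.3,-165,80); print(env.observe()["ft_torque"])
im=env.capture("side"); cv2.imwrite("pics/side4.png",im[:,:,::-1])
crop("pics/side4.png",240,150,160,120,"pics/c8.png")
E
```

```text
t: 7.3
eef_pos: [512.8, -164.4, 89.7]
tool_rot: [0.71, 0.704, 0.001, -0.0]
ft_force: [-1.1, -0.1, 2.6]
width: 60.6
t: 7.6
eef_pos: [512.9, -164.5, 90.3]
tool_rot: [0.631, 0.776, 0.001, 0.0]
ft_force: [0.3, -1.5, 2.0]
width: 60.8
rv [ 0.06 -0.03 -0.  ] sh [-0.0004 -0.0007  0.0103] yaw 101.7 J [-0.4   0.52  1.8   0.    0.83 -0.6 ] t 7.6 pos [ 512.9 -164.5   90.3] F [ 0.3 -1.5  2. ] w 60.8
[-0.06369742 -0.0624904   0.01564601]
5.0
```

View pics/c8.png

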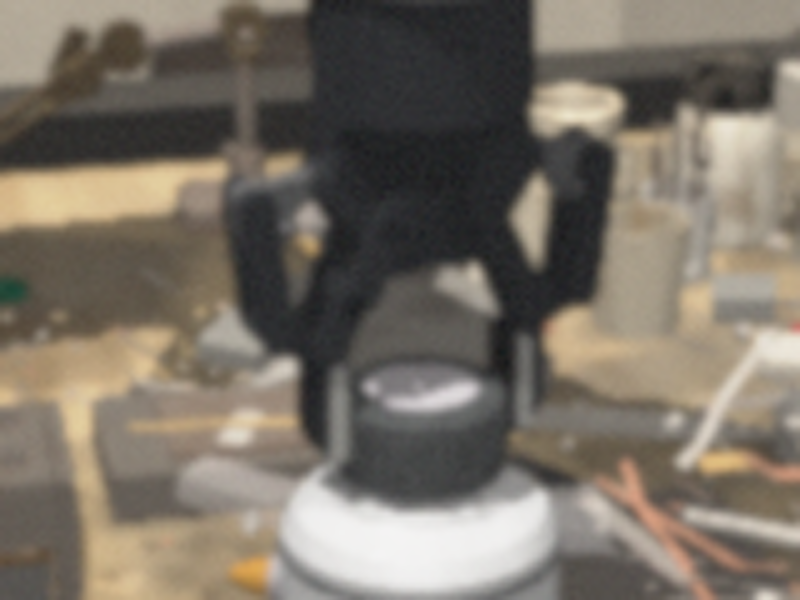

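```bash
python3 -m pendant '[0,0,0,0,0,0,0, 0,0,0,0,0,0,0, 0,0,0,0,0,0,0, 0,0,0,0,0,0,0]'; python3 -m pendant '[0,0,8,0,0,0,0, 0,0,16,0,0,0,0, 0,0,24,0,0,0,0, 0,0,32,0,0,0,0, 0,0,40,0,0,0,0]';  python3 -m pendant '[0,0,8,0,0,0,0, 0,0,16,0,0,0,0, 0,0,24,0,0,0,0, 0,0,32,0,0,0,0, 0,0,40,0,0,0,0]'; python3 -m pendant '[0,0,8,0,0,0,0, 0,0,16,0,0,0,0, 0,0,24,0,0,0,0, 0,0,32,0,0,0,0, 0,0,36,0,0,0,0]';python3 -m pendant '[0,0,0,0,0,0,255,0,0,0,0,0,0,255,0,0,0,0,0,0,255,0,0,0,0,0,0,255,0,0,0,0,0,0,255]'
python3 - <<'E'
from h import *
go(512.8,-164.6,86)
E
```

```text
t: 8.05
eef_pos: [512.9, -164.5, 90.1]
tool_rot: [0.633, 0.774, 0.001, 0.0]
ft_force: [-0.4, -0.6, 0.1]
width: 85.5
t: 8.55
eef_pos: [512.8, -164.5, 90.1]
tool_rot: [0.861, 0.509, 0.0, -0.0]
ft_force: [0.3, -0.5, -0.9]
width: 85.5
t: 9.05
eef_pos: [512.8, -164.5, 90.1]
tool_rot: [0.984, 0.181, 0.0, -0.0]
ft_force: [1.2, -0.0, 1.1]
width: 85.3
t: 9.55
eef_pos: [512.8, -164.5, 90.1]
tool_rot: [0.991, -0.135, 0.0, -0.0]
ft_force: [1.1, 0.3, 0.4]
width: 85.5
t: 10.05
eef_pos: [512.9, -164.5, 90.5]
tool_rot: [0.991, -0.134, 0.0, -0.0]
ft_force: [-1.5, 1.2, 5.4]
width: 60.8
rv [-0.05 -0.04  0.  ] sh [-0.0001  0.0001  0.0045] yaw -15.4 J [-0.4   0.52  1.8   0.    0.83  1.44] t 10.05 pos [ 512.9 -164.5   90.5] F [-1.5  1.2  5.4] w 60.8
```

```bash
for i in 1 ; do python3 -m pendant '[0,0,-8,0,0,-0.0003,255, 0,0,-16,0,0,-0.0006,255, 0,0,-24,0,0,-0.0009,255, 0,0,-32,0,0,-0.0012,255, 0,0,-40,0,0,-0.0016,255]'; done; python3 -m pendant '[0,0,-8,0,0,-0.0003,255, 0,0,-16,0,0,-0.0006,255, 0,0,-24,0,0,-0.0009,255, 0,0,-32,0,0,-0.0012,255, 0,0,-40,0,0,-0.0016,255]'; python3 -m pendant '[0,0,-8,0,0,-0.0003,255, 0,0,-16,0,0,-0.0006,255, 0,0,-24,0,0,-0.0009,255, 0,0,-32,0,0,-0.0012,255, 0,0,-36,0,0,-0.0014,255]'
python3 - <<'E'
from h import *
go(512.8,-164.6,86)
E
```

```text
t: 10.55
eef_pos: [512.8, -164.4, 92.2]
tool_rot: [0.976, 0.217, 0.0, -0.0]
ft_force: [-1.6, 0.9, 1.7]
width: 60.7
t: 11.05
eef_pos: [512.7, -164.4, 93.9]
tool_rot: [0.841, 0.541, 0.0, -0.0]
ft_force: [-0.8, 1.3, 0.5]
width: 61.1
t: 11.55
eef_pos: [512.6, -164.3, 95.3]
tool_rot: [0.63, 0.777, 0.0, -0.0]
ft_force: [-0.3, -0.3, 0.8]
width: 60.6
rv [ 0.02 -0.06 -0.  ] sh [-0.0003  0.0002  0.0093] yaw 101.9 J [-0.4   0.51  1.79  0.    0.84 -0.61] t 11.55 pos [ 512.6 -164.3   95.3] F [-0.3 -0.3  0.8] w 60.6
```

```bash
python3 -m pendant '[0,0,0,0,0,-0.002,255, 0,0,0,0,0,-0.004,255, 0,0,0,0,0,-0.005,255]'; python3 -m pendant '[0,0,0,0,0,-0.005,255, 0,0,0,0,0,-0.01,255, 0,0,0,0,0,-0.015,255, 0,0,0,0,0,-0.018,255, 0,0,0,0,0,-0.018,255]'
python3 - <<'E'
from h import *
im=env.capture("side"); cv2.imwrite("pics/side5.png",im[:,:,::-1])
crop("pics/side5.png",240,150,160,120,"pics/c9.png")
go(555,120,116)
E
```

```text
t: 11.85
eef_pos: [512.7, -164.4, 100.6]
tool_rot: [0.63, 0.777, 0.001, -0.0]
ft_force: [0.2, 0.8, -1.8]
width: 60.8
t: 12.35
eef_pos: [512.9, -164.5, 119.1]
tool_rot: [0.63, 0.776, 0.001, 0.0]
ft_force: [-0.2, -0.0, -0.7]
width: 60.7
5.0
rv [ 0.05 -0.04 -0.  ] sh [0.2696 0.0999 0.0031] yaw 101.9 J [-0.4   0.48  1.78  0.    0.89 -0.61] t 12.4 pos [ 512.7 -164.4  118.8] F [ 0.2  0.2 -1.1] w 60.7
```

View pics/c9.png

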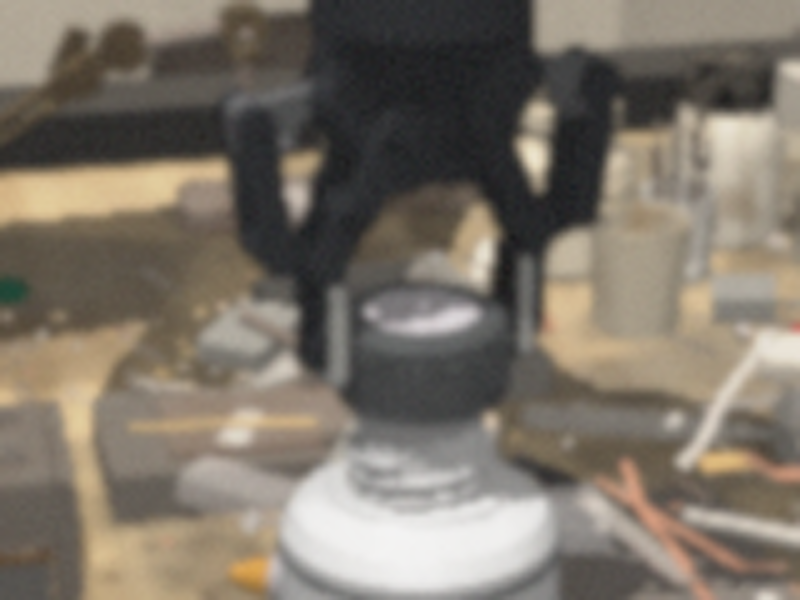

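```bash
python3 -m pendant '[0,0,0,0.04,0.015,0,255, 0,0,0,0.08,0.031,0,255, 0,0,0,0.12,0.046,0,255, 0,0,0,0.16,0.062,0.01,255, 0,0,0,0.2,0.077,0.02,255]'
python3 - <<'E'
from h import *
im=env.capture("side"); cv2.imwrite("pics/side6.png",im[:,:,::-1])
go(560,128,70)
E
```

```text
t: 12.9
eef_pos: [547.1, 48.9, 98.8]
tool_rot: [0.63, 0.776, 0.001, 0.0]
ft_force: [1.0, -0.4, -1.0]
width: 60.6
rv [ 0.   -0.13 -0.  ] sh [0.0697 0.0284 0.0274] yaw 102.0 J [ 0.01  0.52  1.76  0.    0.85 -0.2 ] t 12.95 pos [546.7  53.8  97.2] F [-3.6  4.4 -2.3] w 60.7
```

View pics/side6.png

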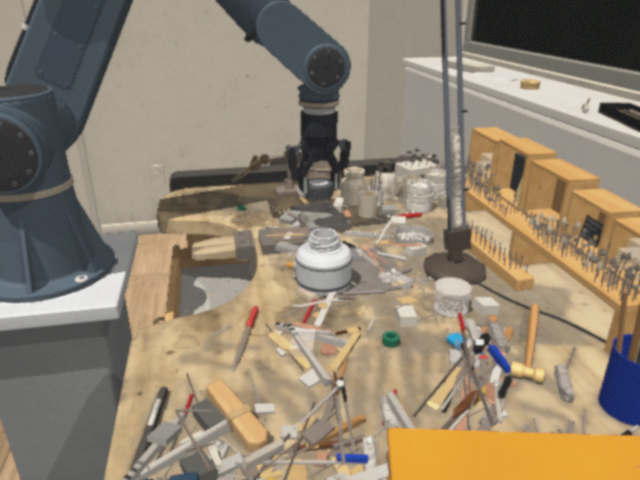

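```bash
python3 -m pendant '[0,0,0,0.03,0.012,0.012,255, 0,0,0,0.055,0.022,0.02,255, 0,0,0,0.068,0.028,0.025,255, 0,0,0,0.069,0.028,0.03,255, 0,0,0,0.069,0.028,0.035,255]'
python3 - <<'E'
from h import *
go(560,128,30)
im=env.capture("side"); cv2.imwrite("pics/side7.png",im[:,:,::-1])
crop("pics/side7.png",240,130,160,120,"pics/c10.png")
E
```

```text
t: 13.45
eef_pos: [559.7, 126.6, 62.1]
tool_rot: [0.629, 0.777, 0.001, -0.001]
ft_force: [-0.0, -1.1, -1.2]
width: 61.0
rv [-0.01 -0.12  0.  ] sh [0.0012 0.0006 0.0321] yaw 102.0 J [ 0.14  0.61  1.71  0.    0.82 -0.07] t 13.45 pos [559.7 126.6  62.1] F [-0.  -1.1 -1.2] w 61.0
5.0
```

View pics/c10.png

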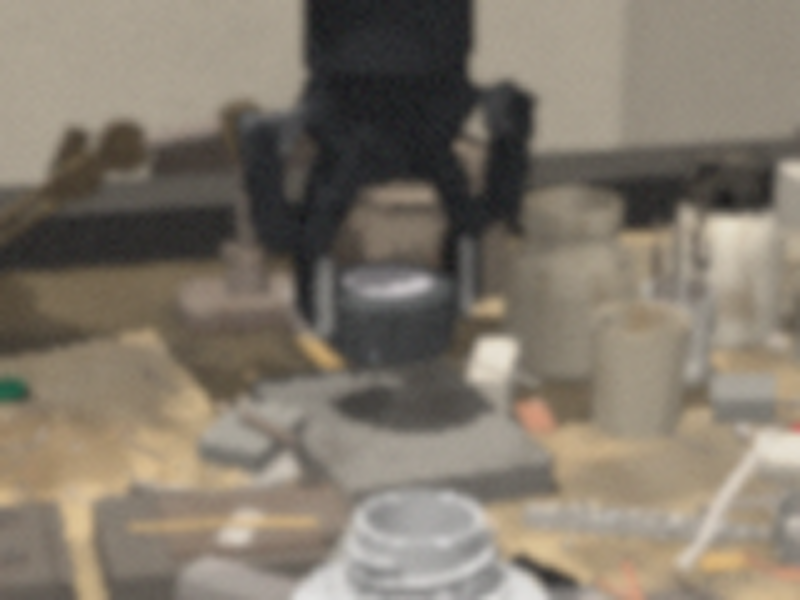

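```bash
python3 -m pendant '[0,0,0,0.001,0,0.01,255, 0,0,0,0.001,0,0.02,255, 0,0,0,0.001,0,0.03,255, 0,0,0,0.001,0,0.035,255, 0,0,0,0.001,0,0.035,255]'; python3 -m pendant '[0,0,0,0,0,0.001,255, 0,0,0,0,0,0.002,255, 0,0,0,0,0,0.003,255, 0,0,0,0,0,0.003,255]'
```

```text
t: 14.0
eef_pos: [558.6, 127.0, 25.4]
tool_rot: [0.63, 0.777, -0.0, -0.002]
ft_force: [1.0, -0.1, -1.5]
width: 60.7
t: 14.4
eef_pos: [558.7, 127.0, 23.7]
tool_rot: [0.63, 0.777, -0.0, -0.002]
ft_force: [-5.5, -1.3, 13.9]
width: 60.9
```

Contact at TCP 23.7 with 14 N, so it stands on the block. Open and retreat straight up.

```bash
python3 -m pendant '[0,0,0,0,0,0,0, 0,0,0,0,0,0,0, 0,0,0,0,0,0,0, 0,0,0,0,0,0,0, 0,0,0,0,0,0,0]'; python3 -m pendant '[0,0,0,0,0,-0.02,0, 0,0,0,0,0,-0.05,0, 0,0,0,0,0,-0.08,0, 0,0,0,0,0,-0.08,0]'
python3 - <<'E'
from h import *
im=env.capture("side"); cv2.imwrite("pics/side8.png",im[:,:,::-1])
crop("pics/side8.png",240,130,160,120,"pics/c11.png")
go(513,-164,130)
go(576,-355.3,100)
E
```

```text
t: 14.9
eef_pos: [558.7, 127.0, 23.7]
tool_rot: [0.63, 0.777, -0.0, -0.002]
ft_force: [-0.2, -0.8, -0.3]
width: 85.7
t: 15.3
eef_pos: [560.9, 127.2, 107.2]
tool_rot: [0.63, 0.777, 0.002, 0.0]
ft_force: [0.5, -0.3, -0.7]
width: 85.1
5.0
rv [ 0.06 -0.11 -0.  ] sh [-0.275  -0.1062 -0.0254] yaw 102.0 J [ 0.14  0.55  1.69  0.    0.9  -0.07] t 15.35 pos [559.9 127.1 105.2] F [0.1 0.4 0.1] w 85.4
rv [ 0.06 -0.11 -0.  ] sh [-0.4752 -0.0842  0.0043] yaw 102.0 J [ 0.14  0.55  1.69  0.    0.9  -0.07] t 15.35 pos [559.9 127.1 105.2] F [0.1 0.4 0.1] w 85.4
```

View pics/c11.png

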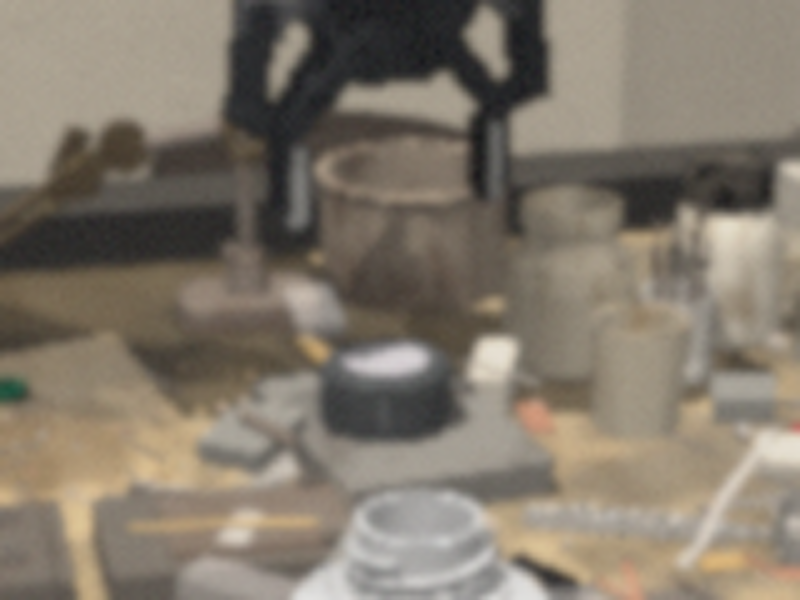

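```bash
python3 -m pendant '[0,0,8,-0.04,-0.007,-0.01,100, 0,0,16,-0.085,-0.015,-0.025,100, 0,0,24,-0.13,-0.023,-0.035,100, 0,0,32,-0.175,-0.031,-0.035,100, 0,0,40,-0.22,-0.039,-0.035,100]'
python3 - <<'E'
from h import *
print("cap",pz("side",317.5,201.1,49))
go(576,-355.3,100,-17)
E
```

```text
t: 15.85
eef_pos: [566.7, -98.0, 138.9]
tool_rot: [0.859, 0.512, 0.0, -0.001]
ft_force: [1.2, 0.1, 0.5]
width: 52.2
cap [561.3 132.3  49. ]
rv [-0.1  -0.09 17.  ] sh [-0.2221  0.1304  0.0383] yaw 61.6 J [-0.25  0.5   1.67  0.    0.97  0.24] t 15.85 pos [566.7 -98.  138.9] F [1.2 0.1 0.5] w 52.2
```

```bash
python3 -m pendant '[0,0,8,-0.04,0.024,0,100, 0,0,17,-0.085,0.05,0,100, 0,0,17,-0.13,0.077,0,100, 0,0,17,-0.175,0.103,0.02,100, 0,0,17,-0.222,0.13,0.038,100]'; python3 -m pendant '[0,0,0,0,0,0,100]'
python3 - <<'E'
from h import *
go(576,-355.3,30)
im=env.capture("top"); cv2.imwrite("pics/top2.png",im[:,:,::-1])
im=env.capture("side"); cv2.imwrite("pics/side9.png",im[:,:,::-1])
crop("pics/side9.png",290,200,200,150,"pics/c12.png")
E
```

```text
t: 16.35
eef_pos: [574.7, -340.8, 104.1]
tool_rot: [0.925, 0.38, 0.0, -0.002]
ft_force: [1.2, -0.7, -0.0]
width: 51.9
t: 16.45
eef_pos: [572.6, -345.1, 100.1]
tool_rot: [0.926, 0.378, -0.001, -0.003]
ft_force: [0.1, 1.1, -0.2]
width: 51.7
rv [-0.36  0.01 -0.  ] sh [-0.0047  0.0101  0.0701] yaw 44.4 J [-0.61  0.71  1.41  0.    1.03  0.18] t 16.45 pos [ 572.6 -345.1  100.1] F [ 0.1  1.1 -0.2] w 51.7
4.0
```

View pics/c12.png

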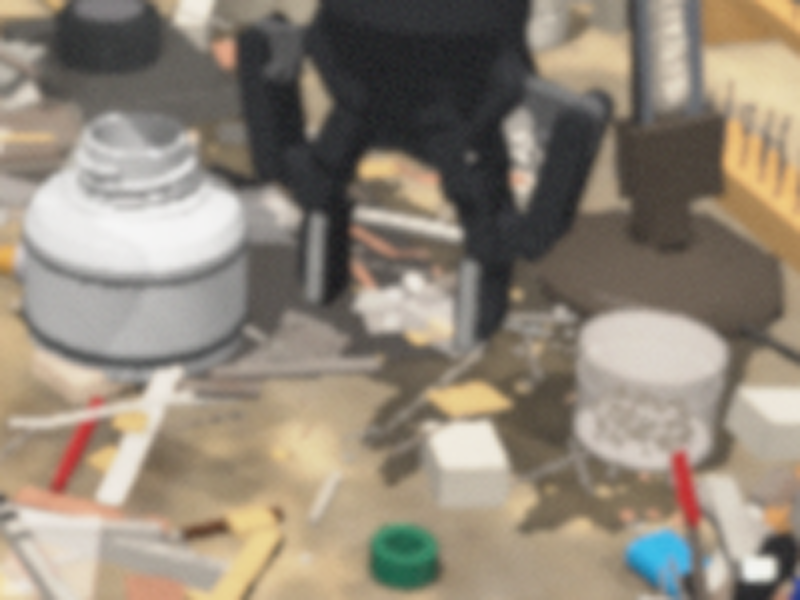

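```bash
python3 -m pendant '[0,0,0,-0.005,0.01,0.02,100, 0,0,0,-0.005,0.01,0.04,100, 0,0,0,-0.005,0.01,0.06,100, 0,0,0,-0.005,0.01,0.07,100, 0,0,0,-0.005,0.01,0.07,100]'; python3 -m pendant '[0,0,0,0,0,0,100]';python3 - <<'E'
from h import *
go(576,-355.3,3)
im=env.capture("side"); cv2.imwrite("pics/side10.png",im[:,:,::-1])
crop("pics/side10.png",340,260,100,100,"pics/c13.png")
E
```

```text
t: 17.05
eef_pos: [576.4, -349.9, 30.6]
tool_rot: [0.925, 0.379, -0.001, -0.004]
ft_force: [0.3, -0.4, 0.3]
width: 52.3
t: 17.15
eef_pos: [577.0, -349.5, 31.5]
tool_rot: [0.925, 0.38, -0.001, -0.004]
ft_force: [-0.2, -0.5, 0.8]
width: 51.8
rv [-0.43 -0.04  0.  ] sh [-0.0048  0.0036  0.0285] yaw 44.6 J [-0.61  0.81  1.42  0.    0.92  0.18] t 17.15 pos [ 577.  -349.5   31.5] F [-0.2 -0.5  0.8] w 51.8
6.0
```

View pics/c13.png

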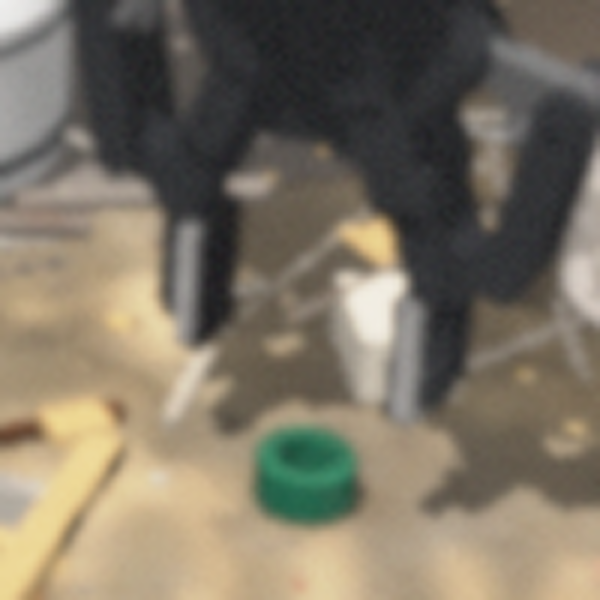

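```bash
python3 - <<'E'
from h import *
print(proj("side",(577,-349.5,38)),proj("side",(577,-349.5,32)), proj("side",(576,-355.3,7)))
E
python3 -m pendant '[0,0,0,-0.005,0.004,0.003,100, 0,0,0,-0.005,0.004,0.013,100, 0,0,0,-0.005,0.004,0.023,100, 0,0,0,-0.005,0.004,0.028,100, 0,0,0,-0.005,0.004,0.028,100]';python3 - <<'E'
from h import *
go(576,-355.3,3)
E
```

```text
[391.1 320. ] [390.9 323.4] [390.6 339.4]
t: 17.7
eef_pos: [575.5, -355.2, 2.1]
tool_rot: [0.925, 0.38, -0.002, -0.005]
ft_force: [-0.5, 0.5, -0.1]
width: 52.0
rv [-0.56 -0.02  0.  ] sh [ 0.0003  0.0004 -0.0009] yaw 44.6 J [-0.62  0.85  1.41  0.    0.88  0.17] t 17.7 pos [ 575.5 -355.2    2.1] F [-0.5  0.5 -0.1] w 52.0
```

```bash
python3 -m pendant '[0,0,0,0,0,-0.001,255,0,0,0,0,0,-0.001,255,0,0,0,0,0,-0.001,255,0,0,0,0,0,-0.001,255,0,0,0,0,0,-0.001,255]'; python3 -m pendant '[0,0,0,0,0,-0.01,255,0,0,0,0,0,-0.04,255,0,0,0,0,0,-0.08,255,0,0,0,0,0,-0.12,255,0,0,0,0,0,-0.14,255]'
python3 - <<'E'
from h import *
go(512.7,-164.6,145)
im=env.capture("side"); cv2.imwrite("pics/side11.png",im[:,:,::-1])
crop("pics/side11.png",290,200,200,150,"pics/c14.png")
E
```

```text
t: 18.2
eef_pos: [575.8, -355.4, 3.7]
tool_rot: [0.925, 0.38, -0.001, -0.004]
ft_force: [-0.0, 0.2, 4.1]
width: 22.8
t: 18.7
eef_pos: [577.6, -357.0, 148.2]
tool_rot: [0.925, 0.38, -0.0, -0.002]
ft_force: [0.2, 0.6, -0.6]
width: 22.5
rv [-0.24 -0.07  0.  ] sh [ 0.089  -0.1825  0.0041] yaw 44.6 J [-0.62  0.67  1.35  0.    1.12  0.17] t 18.7 pos [ 577.6 -357.   148.2] F [ 0.2  0.6 -0.6] w 22.5
4.0
```

View pics/c14.png

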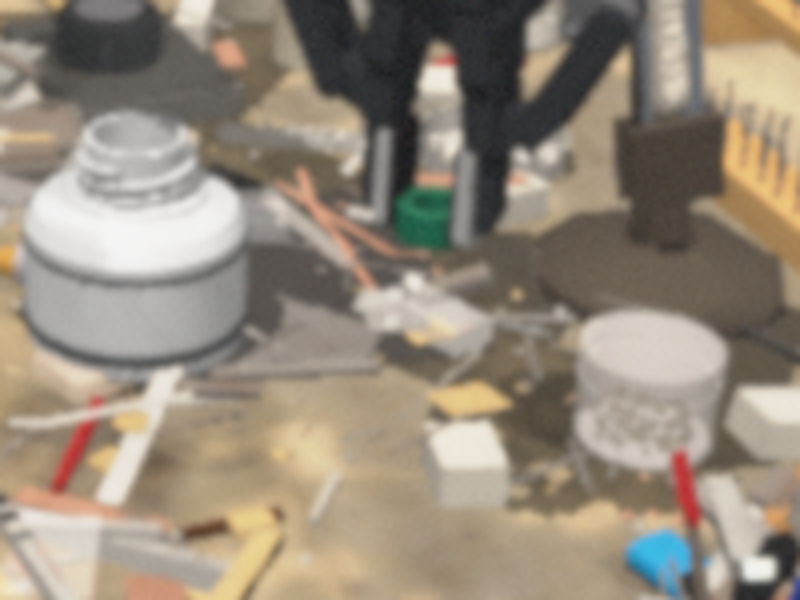

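Run:
```python
from h import *
crop("pics/side11.png",370,220,60,50,"pics/c15.png")
o=env.observe(); M=R.from_quat(o["tool_rot"]).as_matrix()
for z in (5,15): 
  c=o["eef_pos"]-z*M[:,2]
  print((proj("side",c)-[369.5,219.5])*12, (proj("side",c+13*M[:,0])-[369.5,219.5])*12,(proj("side",c-13*M[:,0])-[369.5,219.5])*12)
```

```text
12.0
[349.2 397.2] [398.4 356.4] [298.8 439.2]
[355.2 320.4] [403.2 280.8] [304.8 362.4]
```

View pics/c15.png

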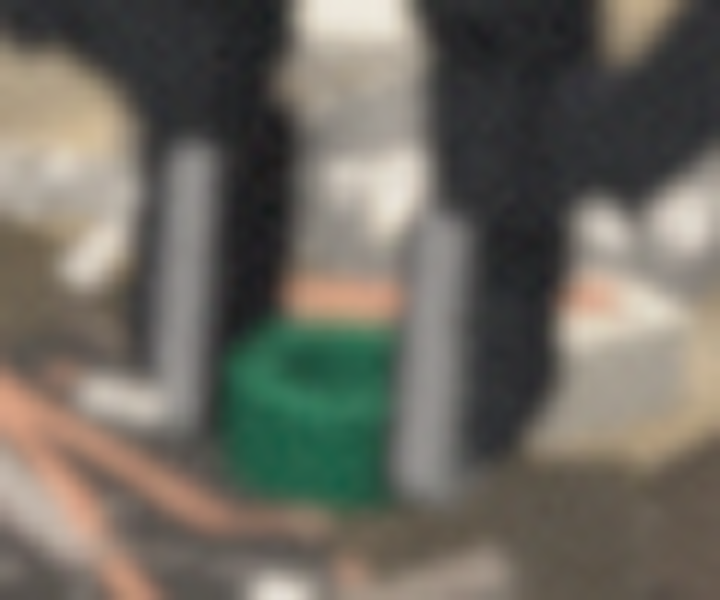

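```bash
python3 -m pendant '[0,0,0,0.02,-0.04,0,255, 0,0,0,0.04,-0.08,0,255, 0,0,0,0.06,-0.12,0,255, 0,0,0,0.08,-0.16,0,255, 0,0,0,0.091,-0.182,0.004,255]'; python3 -m pendant '[0,0,0,0,0,0,255]'
python3 - <<'E'
from h import *
go(514.2,-163.1,109)
E
```

```text
t: 19.25
eef_pos: [513.9, -161.4, 147.3]
tool_rot: [0.925, 0.38, 0.001, -0.001]
ft_force: [1.2, -0.1, -0.1]
width: 22.8
t: 19.35
eef_pos: [512.7, -158.9, 147.1]
tool_rot: [0.924, 0.381, 0.0, -0.002]
ft_force: [1.0, -0.6, -0.2]
width: 22.6
rv [-0.19 -0.08  0.  ] sh [-0.0019  0.0041  0.0381] yaw 44.8 J [-0.39  0.43  1.76  0.    0.95  0.4 ] t 19.35 pos [ 512.7 -158.9  147.1] F [ 1.  -0.6 -0.2] w 22.6
```

```bash
python3 -m pendant '[0,0,0,-0.002,0.004,0,255, 0,0,0,-0.002,0.004,0.01,255, 0,0,0,-0.002,0.004,0.018,255, 0,0,0,-0.002,0.004,0.018,255]'
python3 - <<'E'
from h import *
im=env.capture("side"); cv2.imwrite("pics/side12.png",im[:,:,::-1])
go(514.2,-163.1,109)
crop("pics/side12.png",285,190,80,70,"pics/c16.png")
E
```

```text
t: 19.75
eef_pos: [513.4, -163.5, 127.4]
tool_rot: [0.925, 0.381, -0.001, -0.003]
ft_force: [-0.5, -0.6, -0.6]
width: 22.7
rv [-0.29 -0.04  0.  ] sh [0.0007 0.0002 0.0191] yaw 44.8 J [-0.4   0.46  1.77  0.    0.91  0.39] t 19.8 pos [ 513.7 -163.5  128.1] F [-0.5  0.2  0.1] w 22.3
8.571428571428571
```

View pics/c16.png

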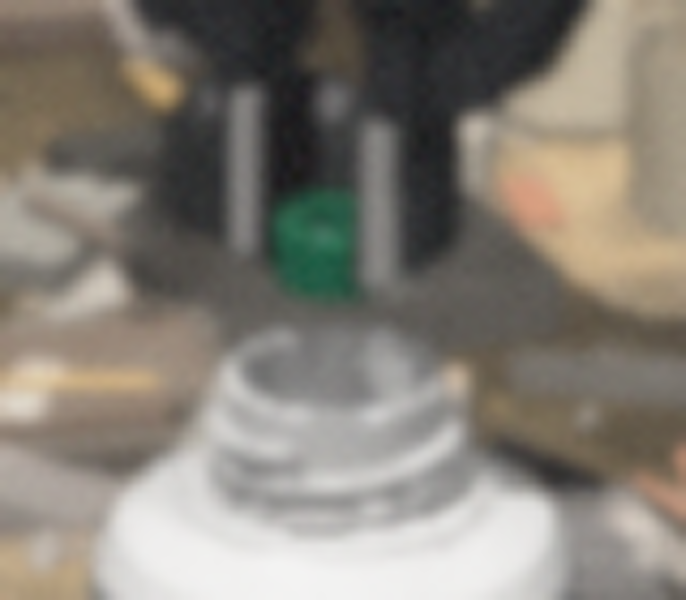

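```bash
python3 -m pendant '[0,0,0,0,0,0.006,255, 0,0,0,0,0,0.012,255, 0,0,0,0,0,0.017,255, 0,0,0,0,0,0.018,255, 0,0,0,0,0,0.018,255]'
python3 - <<'E'
from h import *
im=env.capture("side"); cv2.imwrite("pics/side13.png",im[:,:,::-1])
go(514.2,-163.1,109)
crop("pics/side13.png",285,190,80,70,"pics/c17.png")
E
```

```text
t: 20.3
eef_pos: [513.6, -163.4, 109.9]
tool_rot: [0.925, 0.381, -0.001, -0.003]
ft_force: [-0.7, -0.2, 0.0]
width: 23.0
rv [-0.28 -0.04  0.  ] sh [0.0006 0.0001 0.0011] yaw 44.8 J [-0.4   0.49  1.78  0.    0.87  0.39] t 20.35 pos [ 513.7 -163.4  110.1] F [-0.4 -0.5 -0.2] w 22.6
8.571428571428571
```

View pics/c17.png

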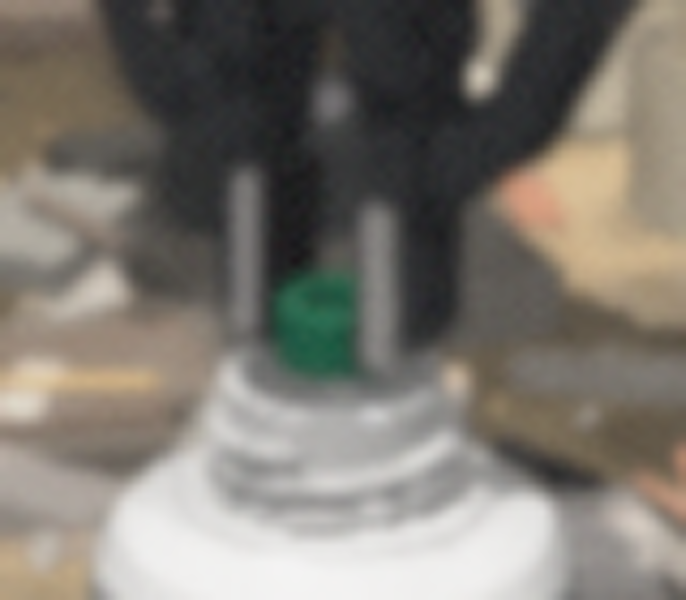

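```bash
python3 -m pendant '[0,0,0,0,0,0.002,255, 0,0,0,0,0,0.002,255, 0,0,0,0,0,0.002,0, 0,0,0,0,0,0.002,0, 0,0,0,0,0,0.002,0]'; python3 -m pendant '[0,0,0,0,0,0,0,0,0,0,0,0,0,0,0,0,0,0,0,-0.03,0,0,0,0,0,0,-0.06,0]'
python3 - <<'E'
from h import *
im=env.capture("side"); cv2.imwrite("pics/side14.png",im[:,:,::-1])
go(400,-330,250)
E
```

```text
t: 20.85
eef_pos: [513.7, -163.4, 108.2]
tool_rot: [0.925, 0.381, -0.001, -0.002]
ft_force: [-0.7, 0.1, 0.2]
width: 65.6
t: 21.25
eef_pos: [513.4, -163.5, 168.4]
tool_rot: [0.925, 0.381, -0.001, -0.003]
ft_force: [0.5, -0.9, 0.4]
width: 85.6
rv [ 0.02 -0.17 -0.  ] sh [-0.1985  0.0361 -0.0769] yaw 44.8 J [-0.4   0.4   1.73  0.    1.    0.39] t 21.3 pos [ 515.7 -164.4  173.6] F [ 3.4 -0.1  5.8] w 85.6
```

View pics/side14.png

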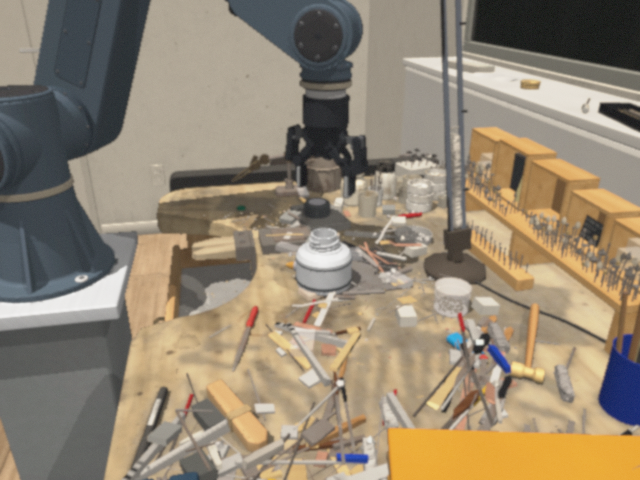

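```bash
python3 -m pendant '[0,0,0,-0.04,0.008,-0.015,0,0,0,0,-0.08,0.016,-0.03,0,0,0,0,-0.12,0.024,-0.045,0,0,0,0,-0.16,0.03,-0.06,0,0,0,0,-0.2,0.036,-0.075,0]'; python3 -m pendant '[0,0,0,-0.05,0.05,0,0,0,0,0,-0.08,0.1,0,0,0,0,0,-0.1,0.12,0,0,0,0,0,-0.1,0.12,0,0,0,0,0,-0.1,0.12,0,0]';python3 - <<'E'
from h import *
im=env.capture("top"); cv2.imwrite("pics/top3.png",im[:,:,::-1])
im=env.capture("side"); cv2.imwrite("pics/side15.png",im[:,:,::-1])
crop("pics/top3.png",340,210,60,50,"pics/c18.png")
crop("pics/side15.png",200,180,160,120,"pics/c19.png")
E
```

```text
t: 21.8
eef_pos: [397.8, -332.1, 248.7]
tool_rot: [0.925, 0.381, 0.002, -0.0]
ft_force: [0.7, -0.3, -0.7]
width: 85.2
t: 22.3
eef_pos: [411.0, -488.6, 247.5]
tool_rot: [0.925, 0.38, 0.001, -0.001]
ft_force: [-0.8, 0.3, -1.1]
width: 85.9
12.0
5.0
```

View pics/top3.png

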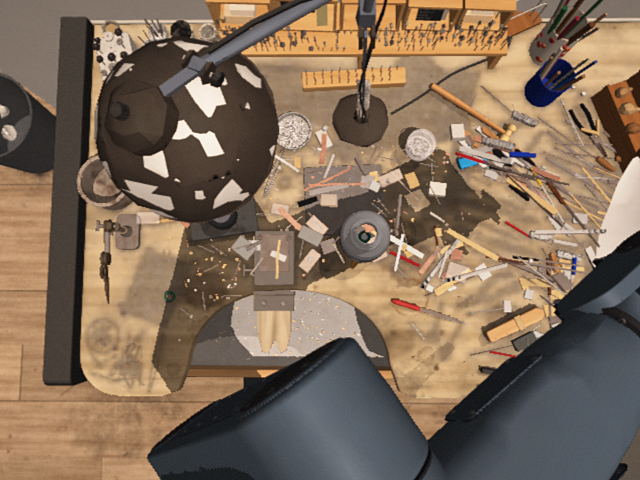

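View pics/c18.png

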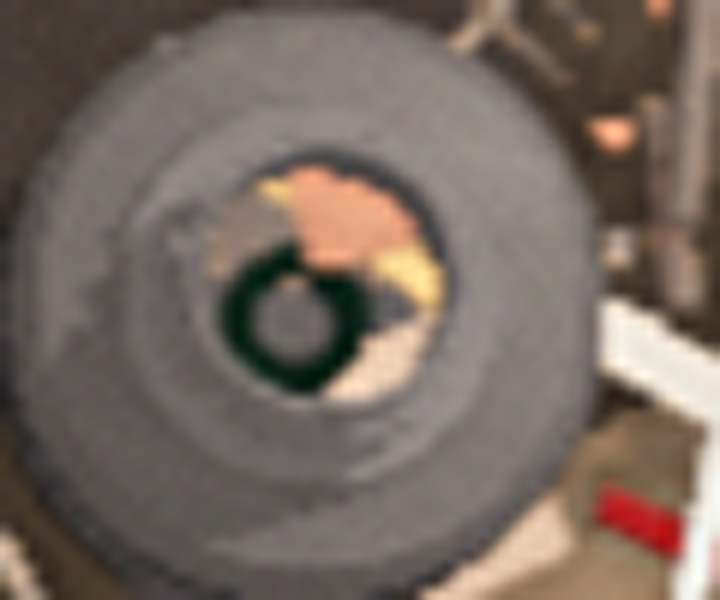

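View pics/c19.png

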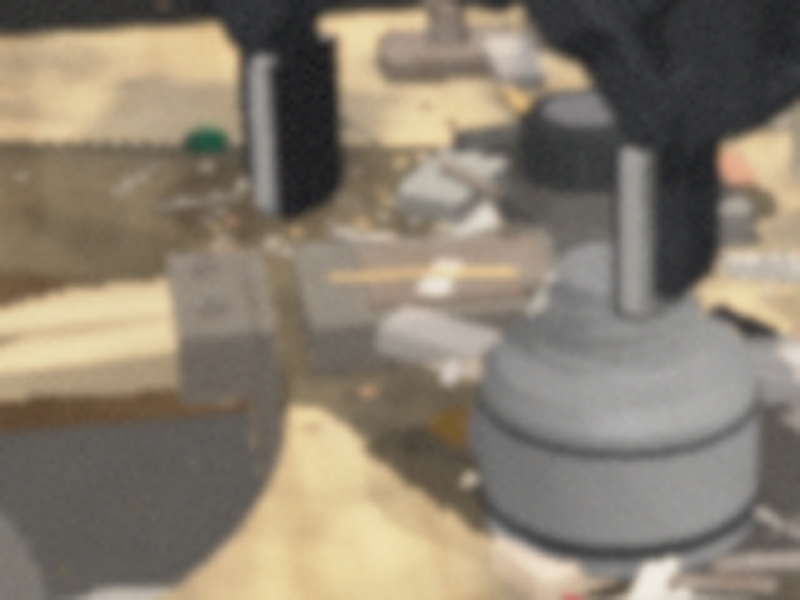

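```bash
python3 -m pendant '[0,0,0,0,0,0,0,0,0,0,0,0,0,0]'; python3 -c "
from rig import env
print(env.finish_job())"
```

```text
t: 22.6
eef_pos: [411.7, -485.7, 248.7]
tool_rot: [0.924, 0.382, 0.002, -0.001]
ft_force: [-0.1, -0.2, 0.5]
width: 85.5
the job is handed in; nothing more can be done
None
```

The cap is off and standing on the soldering block, and the larger wax ring is in the pot. I handed the job in at about 22.6 s of the 69 s allowed; the hand-in gives no verdict.

- **Cap:** I unscrewed it in three regrasped turns (about 92°, 93° and 117°, some 300° in all), raising it with the thread. It lifted off without any pull from the thread. It now stands open side down on the block, with its centre measured at (561, 132) against a block centre of about (564, 129) mm. I felt contact at 14 N when setting it down.
- **Larger ring:** I dropped it through the filler neck. The last top picture shows it lying flat, well down inside the pot.
- **Smaller ring:** It was not touched. In the last pictures it is where it lay.
- **Robot:** The arm is clear of everything, with the gripper open.

**Disagreeing readings:**
- The gripper read 22.8 mm across the larger ring instead of 26 mm, and about 61 mm on the 62 mm cap. The pictures showed it was the taller, larger ring.
- I judged the cap's turning from the tool's rotation and the height the cap had risen, as the cap carries no mark to show its angle.

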